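# Hold the bayonet test cap shut on a trumpet valve casing

### The arm

A 6-joint arm with a two-finger parallel gripper is mounted at the origin on the work surface. World frame = base frame: x ahead of the robot, y to its left, z up, the work surface at z = 0. Lengths are in mm, angles in rad, forces in N, time in s.
With the tool pointing down it reaches from about 350 to 925 mm from the base axis. Payload 6.4 kg.
Tool frame: the origin (TCP) lies on the mounting face of the last link; the fingertips stand 199 mm ahead of it and the grasp point (between the pads) lies 180 mm ahead of it; y points along the fingers, z is the direction in which the jaws open and shut, and the axes are right-handed (so a half turn about y gives the same grasp; the last joint's range is limited). The gripper opens to 94 mm and grips with 3 to 60 N. Pads are 16 mm wide; open, the fingers measure 119 mm over their backs; the gripper's body (75 mm by 177 mm) begins 78 mm behind the grasp point.
Start: joints at [-1.366, 0.245, 1.558, -0, 1.339, -0.174], TCP at [240.38, -603.932, 404.655] pointing down, gripper open.
Joint ranges: [-3.13, 3.13], [-1.02, 2.26], [0.13, 2.54], [-0.95, 4.09], [0.21, 2.88], [-2.74, 2.74]. Speed limits (rad/s): [2.57, 2.57, 3.14, 3.14, 3.14, 3.14].

### API

Orientations are given as a rotation vector (axis times angle).
In Python, from workcell import arm gives the robot as it stands. The module is installed in compiled form; this text tells all that it offers.
- The arm moves only by the tool arm_command, never from a script. Its argument "steps" is a list of rows, each an object with "delta_pos": the shift along the tool's x, y, z in m, a list of three; "yaw": the turn about the tool's y in rad. In form: [{"delta_pos": [tx, ty, tz], "yaw": yaw}, ...]. A call has 1 to 10 rows; each row shifts and turns the commanded pose from where the row before left it, along the tool's axes as they then stand; what a row does not reach is not made up. A row lasts 1/12 s, in which the tool goes at most 41.7 mm and 7.16 degrees, less where a joint would pass 70% of its speed; a pose out of reach is approached as far as the arm can. A call with a gripper value outside its range is refused whole. "claw" is the closure, from 0 (fully open) to 1 (shut), set as the call begins (left out, the last holds). The fingers move at their own pace and stop on an object; "grip_force" is the grip in N (left out, the last holds). Time passes only in rows, so rows that do not move let the fingers close. It gives the time, the measured TCP pose, the force and the opening at its end, in the units of the state.
- arm.state(): the state, without advancing time (a new reading comes with each control period).
- arm.grab_frame(name): name is "scene" or "side" or "wrist"; returns a dict with "pixels" (420x560x3 uint8, blue, green, red), "intrinsics" (3x3 intrinsics, pixels), "R" (3x3) and "t" (3): a world point X has camera coordinates R X + t. Camera axes: x right, y down, z forward; pixel columns grow to the right and rows downward; lengths in mm; the calibration is good to about 2 mm. A picture is of the moment at which its call begins. There is no depth.
- arm.sign_off(): hands the job in, once; it reports no verdict.
The state is a dict: "clock": time; "joint_pos": joint angles; "qvel": joint speeds; "joint_torque": joint torques, N m; "tcp_pos": TCP position; "tcp_rot": TCP orientation; "ft_force": force on the tool from outside, world axes, zero at the start; "ft_torque": the same for the moment, N m; "width": finger opening in mm.
Only numpy, scipy, OpenCV 4.12 (cv2) and the standard library are available. Lean on these libraries where they do the work, as an engineer would, in place of code of your own. Each camera call takes 0.05 s, during which the arm holds its last target.

### The job

A lapped trumpet valve casing is clamped in the fixture and ready for its leak check. Lift the steel test cap with the blue wing grip up off its peg, push it down into the collar on top of the casing against the spring with its two lugs in the two slots, then turn it clockwise (seen from above) a quarter turn, as far as it goes. Finish while still gripping the cap and holding it there, pushed in and fully turned; leave everything else on the bench as it is.

Things in the scene. Friction and masses are not known exactly. Their poses are not given: they have to be found in the camera images.
- test_cap: Bayonet test cap, 67 mm tall, about 150 g. Origin: centre of the open lower end of its skirt, z up its axis. Steel skirt, a tube 30 mm wide, z 0 to 30 mm, lowest 6 mm tapered to 25 mm; bore 15 mm wide at the mouth, 20 above, 30 deep. Flange 50 mm wide, z 30 to 35 mm. Hangs upright on one of the stand's two pegs, its x axis within 0.6 rad of the stand's x. Looks the same after a half turn.
- cap_wing (a point): Point on the cap's axis 55 mm above its origin, inside its blue flat wing grip, where to grip with the fingers pointing down. The wing spans z 35 to 67 mm of the cap, 40 mm long along the cap's x (in line with the lugs), 12 mm thick along the cap's y: grip it across y.
- cap_lug (a point): Outer end of the cap's +x lug, 21 mm from the axis and 17 mm above the cap's origin. Two dark lugs stick out of the skirt along the cap's +x and -x, each 8 mm wide and 6 mm high (cap z 14 to 20 mm).
- peg_stand: Fixed wooden base 80 x 200 x 15 mm, origin at the centre of its underside, with two upright steel pegs 12 mm in diameter at y = +65 and -65 mm; their tips are 75 mm above the origin. The test cap hangs on one of them and the plain brass cap on the other.
- plain_cap: Plain brass dust cap with a round knob and no lugs, 51 mm tall, 46 mm in diameter, hanging on the other peg. Origin at the centre of its lower end. Not to be used.
- fixture: Fixed cast aluminium fixture, base 150 x 120 mm, with a red cam lock lever and a brass valve casing standing upright at its centre; the collar, 58 mm outside diameter, sits on top of the casing. Origin at the centre of the underside, z up; the collar's axis is its z axis and the collar's two slots lie along its +x and -x.
- socket (a point): Centre of the top face of the collar, 135 mm above the bench. A steel lip 6 mm thick with a 34 mm opening; below it a rubber-faced spring plunger, its face 20 mm down when free. Fully home, the cap's flange lies on the collar and the cap's origin is 30 mm below this point. The lugs are under the lip, and the cap can turn, once its origin is over 26 mm below this point.
- slot (a point): Top of the +x slot in the collar's lip, 20 mm from the collar's axis. The two slots, along the fixture's +x and -x and marked by yellow dashes on the rim, are 12 mm wide and reach to 24 mm from the axis. A stop beside each slot keeps the lugs from turning anticlockwise.
- plunger (a joint): How far the spring plunger inside the collar is pressed down: 0 free, 0.010 m with the cap fully home; it pushes back with 4 N at 0 and 12 N at 0.010. With the lugs caught up against the underside of the lip it reads about 0.006.
- rotor (a joint): Turn of the copper-coloured sprung ring inside the collar, positive clockwise seen from above: 0 at rest, 1.45 rad at its stop. The lugs meet its two dogs after about 0.15 rad of cap turn and carry it along; at the stop the cap is about 1.6 rad (a quarter turn) from the slots. It pushes back with 0.03 N m at 0, 0.15 N m at the stop.
- valve_cap_a: Silver valve cap, 27 mm diameter, 12 mm tall, lying on the bench; origin at the centre of its underside. Leave alone.
- valve_cap_b: The other silver valve cap, the same size. Leave alone.
- mouthpiece: Yellow brass mouthpiece, 85 mm tall, 27 mm wide, standing on its rim; origin at the centre of its underside. Leave alone.
- mandrel: Knurled steel lapping mandrel lying along its x axis, about 145 mm long, 20 mm tall. Leave alone.
- paste_jar: Amber jar with a black lid, 56 mm diameter, 50 mm tall, standing; origin at the centre of its underside. Leave alone.
There are look-alikes about, which are no part of the job. What is meant by the test_cap is not red or turquoise, and is the larger of those in its own colour.

How it is judged:
By the outcome, as a careful person would: the job done as asked, in the order asked, and still so for the second after the job is handed in, while the arm keeps its last pose, push and grip.
It also fails if it takes over 48 s, if anything falls off the work surface, if the arm or the gripper's body presses on something with over 40 N, if the wrist force passes 120 N, or if a joint passes its speed limit or range.

## Working session

There is one attempt and no reset: what is moved stays moved. The work goes in short steps, Python scripts to look and compute and a tool call to move; the robot and the scene stay as the last step left them, time stands still between calls to the robot, and variables do not carry over. Pictures are saved under pics/ and viewed, and the job is handed in when it is done.

Besides the shell and the picture viewer there is one more tool, called after ">>>" as name([rows], argument=value, ...), one row to a line, values as JSON. arm_command: Moves the arm, as the interface text tells. Its arguments: {"type":"object","properties":{"steps":{"type":"array","items":{"type":"object","properties":{"delta_pos":{"type":"array","items":{"type":"number"}},"yaw":{"type":"number"}}}},"claw":{"type":"number"},"grip_force":{"type":"number"}},"required":["steps"]}

```bash
mkdir -p pics; python3 - <<'E'
from workcell import arm
import cv2,pickle
s=arm.state()
for k,v in s.items(): print(k,v)
d={}
for n in("scene","side","wrist"):
    f=arm.grab_frame(n); d[n]=f; cv2.imwrite(f"pics/{n}0.png",f["pixels"]); print(n,f["intrinsics"],f["R"],f["t"])
pickle.dump(d,open("f0.pkl","wb"))
E
```

```text
clock 0.0
joint_pos [-1.36607468e+00  2.45783001e-01  1.55899794e+00 -1.54535522e-05
  1.33870138e+00 -1.74079524e-01]
qvel [-0.00060343 -0.0005058   0.00065327  0.00158708  0.00142585 -0.00160032]
joint_torque [-2.23715004e-03 -4.15831518e+01 -3.14602518e+01  6.83221291e-02
  3.32435605e-02 -1.52681332e-04]
tcp_pos [ 240.34437864 -603.68851396  403.57352851]
tcp_rot [-0.38616859  2.01614246 -2.01226791]
ft_force [-0.01308849 -0.00774024 -0.74470178]
ft_torque [-0.0430834  -0.04365274  0.0366801 ]
width 94.2550811175715
scene [[382.26862469   0.         283.86087279]
 [  0.         382.26862469 210.86271355]
 [  0.           0.           1.        ]] [[-0.14776234  0.9889275  -0.01373619]
 [ 0.76892128  0.10613246 -0.63047282]
 [-0.62203405 -0.10372219 -0.77608978]] [  -7.89810952 -384.20983123 1209.52918806]
side [[397.85610277   0.         279.05797013]
 [  0.         397.85610277 207.20555008]
 [  0.           0.           1.        ]] [[-0.96930171 -0.24586811  0.00175306]
 [-0.14918623  0.58244915 -0.79905973]
 [ 0.19544224 -0.7747915  -0.60124909]] [549.38482436 127.75463278 829.75247834]
wrist [[363.45861427   0.         276.04662918]
 [  0.         363.45861427 206.07687684]
 [  0.           0.           1.        ]] [[ 0.37080513 -0.9287068  -0.00269036]
 [-0.89304835 -0.35735983  0.27342017]
 [-0.25488859 -0.09898298 -0.96189094]] [-649.68493752  -28.04519872  393.00200393]
```

View pics/scene0.png

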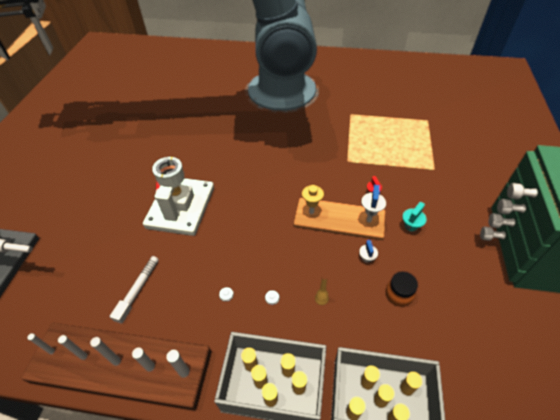

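View pics/side0.png

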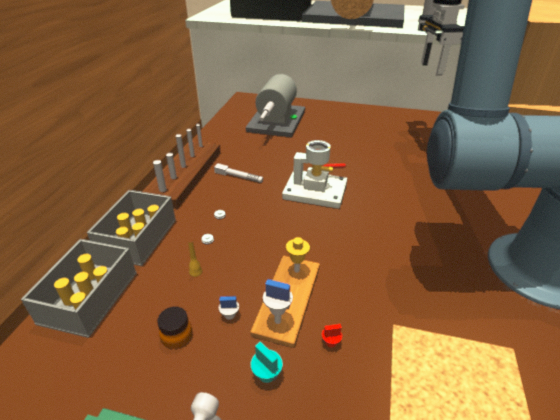

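View pics/wrist0.png

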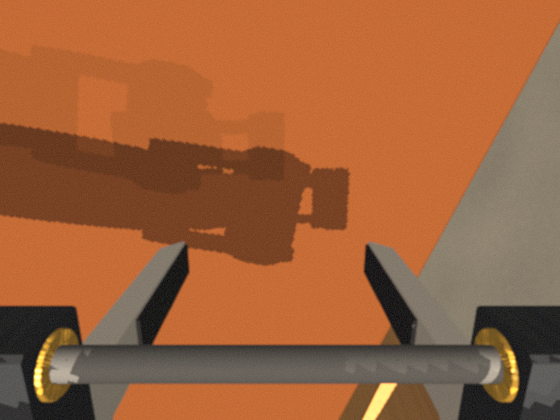

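The test cap (blue wing) hangs on the stand at scene (374,200) and side (278,295). The small blue one at scene (369,252) is the look-alike. The collar is at scene (168,168) and side (318,150). I'll measure these by triangulation.

```bash
cat > h.py <<'E'
import numpy as np,cv2,pickle
def ray(f,uv):
    K,R,t=f["intrinsics"],np.array(f["R"]),np.array(f["t"])
    d=R.T@np.linalg.inv(K)@np.array([uv[0],uv[1],1.]); return -R.T@t,d/np.linalg.norm(d)
def onz(f,uv,z):
    o,d=ray(f,uv); return o+d*(z-o[2])/d[2]
def tri(l):
    A=np.zeros((3,3));b=np.zeros(3)
    for f,uv in l:
        o,d=ray(f,uv);P=np.eye(3)-np.outer(d,d);A+=P;b+=P@o
    X=np.linalg.solve(A,b)
    return X,[np.linalg.norm((np.eye(3)-np.outer(ray(f,u)[1],ray(f,u)[1]))@(X-ray(f,u)[0])) for f,u in l]
def proj(f,X):
    c=np.array(f["R"])@X+np.array(f["t"]); p=f["intrinsics"]@c; return p[:2]/p[2]
def blobs(f,lo,hi,amin=15):
    m=cv2.inRange(cv2.cvtColor(f["pixels"],cv2.COLOR_BGR2HSV),lo,hi)
    n,l,s,c=cv2.connectedComponentsWithStats(m)
    return m,[(s[i,4],c[i].round(1),s[i,:4]) for i in range(1,n) if s[i,4]>=amin],l
E
python3 - <<'E'
from h import *
d=pickle.load(open("f0.pkl","rb"))
for n in("scene","side"):
    m,b,l=blobs(d[n],(108,130,50),(128,255,255)); print(n,[x for x in b])
def crop(n,x,y,w,h,k,o): cv2.imwrite(o,cv2.resize(d[n]["pixels"][y:y+h,x:x+w],None,fx=k,fy=k,interpolation=cv2.INTER_CUBIC))
a=cv2.resize(d["scene"]["pixels"][140:240,130:230],(400,400),interpolation=3)
b=cv2.resize(d["side"]["pixels"][130:210,275:355],(400,400),interpolation=3)
cv2.imwrite("pics/fix0.png",np.hstack([a,b]))
a=cv2.resize(d["scene"]["pixels"][165:245,320:400],(400,400),interpolation=3)
b=cv2.resize(d["side"]["pixels"][230:340,240:350],(400,400),interpolation=3)
cv2.imwrite("pics/cap0.png",np.hstack([a,b]))
E
```

```text
scene [(np.int32(26), array([548.8,  21.8]), array([543,  19,  13,   7], dtype=int32)), (np.int32(18), array([525.6,  23. ]), array([523,  20,   8,   7], dtype=int32)), (np.int32(25), array([528.8,  31.6]), array([525,  27,   9,   9], dtype=int32)), (np.int32(16), array([549.4,  29.5]), array([545,  28,  10,   4], dtype=int32)), (np.int32(20), array([556.2,  41.4]), array([554,  36,   6,  11], dtype=int32)), (np.int32(42), array([540.8,  61.3]), array([532,  58,  21,   8], dtype=int32)), (np.int32(38), array([542.2,  69.4]), array([536,  64,  12,  12], dtype=int32)), (np.int32(15), array([547. ,  76.1]), array([544,  73,   6,   6], dtype=int32))]
side []
```

View pics/fix0.png

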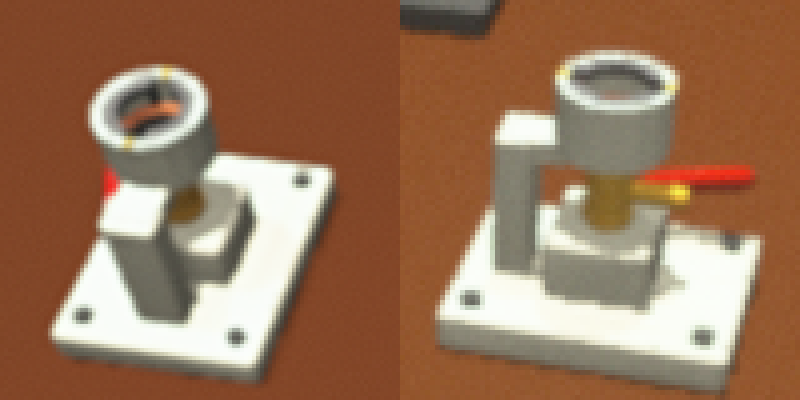

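View pics/cap0.png

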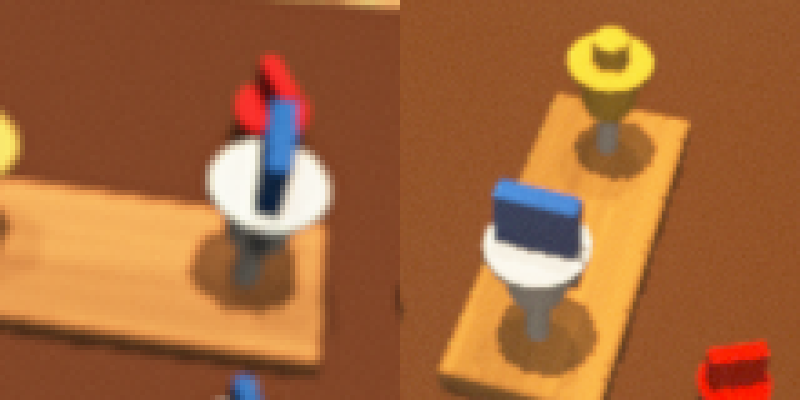

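```bash
python3 - <<'E'
from h import *
d=pickle.load(open("f0.pkl","rb"))
P={}
for n,(x,y,w,h) in {"scene":(355,175,40,45),"side":(255,270,50,50)}.items():
    hsv=cv2.cvtColor(d[n]["pixels"],cv2.COLOR_BGR2HSV)
    m=np.zeros(hsv.shape[:2],np.uint8); m[y:y+h,x:x+w]=cv2.inRange(hsv[y:y+h,x:x+w],(100,110,40),(130,255,255))
    v=hsv[...,2][m>0]; print(n,m.sum()/255,np.percentile(v,[5,25,50,75,95]))
    top=(m>0)&(hsv[...,2]>150)
    ys,xs=np.nonzero(m); print("blue c",xs.mean(),ys.mean(),xs.min(),xs.max(),ys.min(),ys.max())
    ys,xs=np.nonzero(top); r=cv2.minAreaRect(np.c_[xs,ys].astype(np.float32));print("top",r,xs.mean(),ys.mean()); P[n]=np.array([xs.mean(),ys.mean()])
    P[n+'b']=cv2.boxPoints(r)
    # white flange
    # flange extents
print(tri([(d["scene"],P["scene"]),(d["side"],P["side"])]))
# collar top ring: white mask, outer contour ellipse
# dashes: side crop (562,72)->, scene (166,72),(127,143)
s=d["scene"];q=d["side"]
sc=lambda u,v:(130+(u+.5)/4-.5,140+(v+.5)/4-.5)
sd=lambda u,v:(275+(u-400+.5)/5-.5,130+(v+.5)/5-.5)
for n,pts in (("s",[sc(166,72),sc(127,143)]),("q",[sd(563,73),sd(672,87)])):
    f=s if n=="s" else q
    a=[onz(f,p,135) for p in pts]; print(n,a,np.mean(a,0),a[1]-a[0])
a=[sc(166,72),sc(127,143)];b=[sd(563,73),sd(672,87)]
for i in(0,1):
  for j in (0,1): print(i,j,tri([(s,a[i]),(q,b[j])]))
# pegs/stand
E
```

```text
scene 93.0 [ 59.  118.  186.  203.  206.4]
blue c 375.01075268817203 194.8709677419355 372 378 185 206
top ((375.8366394042969, 191.6336669921875), (4.776178359985352, 13.034988403320312), 5.710592269897461) 375.655737704918 191.95081967213116
side 126.0 [130.   187.25 213.   217.   220.75]
blue c 277.05555555555554 284.44444444444446 266 288 280 289
top ((277.1908874511719, 284.28424072265625), (22.803142547607422, 5.088837623596191), 14.931418418884277) 276.99107142857144 284.125
(array([500.88807281, 274.74598255, 109.48650207]), [np.float64(0.15368206451634336), np.float64(0.15368206451625085)])
s [array([ 484.19374261, -162.45357256,  135.        ]), array([ 538.07573703, -164.7810654 ,  135.        ])] [ 511.13473982 -163.61731898  135.        ] [53.88199442 -2.32749284  0.        ]
q [array([ 536.87852134, -163.02561753,  135.        ]), array([ 482.72295714, -162.12681774,  135.        ])] [ 509.80073924 -162.57621764  135.        ] [-54.15556419   0.89879979   0.        ]
0 0 (array([ 525.66801588, -135.19277903,  161.96061843]), [np.float64(11.966044960672686), np.float64(11.966044960672685)])
0 1 (array([ 482.98694073, -163.22247918,  134.13564529]), [np.float64(0.27693904523901575), np.float64(0.276939045238949)])
1 0 (array([ 537.20229222, -165.34449047,  133.87804863]), [np.float64(0.12411722390415873), np.float64(0.12411722390416025)])
1 1 (array([ 493.90178577, -195.68556647,  103.7865348 ]), [np.float64(13.531011034184267), np.float64(13.531011034184331)])
```

```bash
python3 - <<'E'
from h import *
from scipy.spatial.transform import Rotation as Ro
d=pickle.load(open("f0.pkl","rb"))
R=Ro.from_rotvec([-0.38616859,2.01614246,-2.01226791]).as_matrix();print(R.round(3))
for n,(x,y,w,h) in {"scene":(355,175,40,45),"side":(255,270,50,50)}.items():
    hsv=cv2.cvtColor(d[n]["pixels"],cv2.COLOR_BGR2HSV)
    m=np.zeros(hsv.shape[:2],np.uint8); m[y:y+h,x:x+w]=cv2.inRange(hsv[y:y+h,x:x+w],(100,110,150),(130,255,255))
    ys,xs=np.nonzero(m); p=np.array([onz(d[n],q,111) for q in np.c_[xs,ys]])[:,:2]
    r=cv2.minAreaRect(p.astype(np.float32)); w,V=np.linalg.eigh(np.cov(p.T)); print(n,r,p.mean(0),V[:,1],w)
E
```

```text
[[-0.929 -0.     0.37 ]
 [-0.37   0.002 -0.929]
 [-0.    -1.    -0.002]]
scene ((501.26922607421875, 274.2795104980469), (10.065045356750488, 36.4111442565918), 89.69379425048828) [502.42522804 274.49219115] [-0.99908861  0.04268437] [  7.8816405  108.95935726]
side ((499.99920654296875, 276.1547546386719), (10.718266487121582, 37.988407135009766), 84.78399658203125) [500.35177898 275.94778888] [-0.99679925  0.07994529] [  8.95200737 122.0229053 ]
```

The collar centre is about (510,-163), top z≈134, with the slots along world x. The wing top is at about (501,275,109.5) with its long axis nearly along world x. Both agree with the text (135 and about 112). I'm moving above the cap.

>>> arm_command([
  {"delta_pos": [-0.012, 0, -0.015]},
  {"delta_pos": [-0.0236, 0, -0.03]},
  {"delta_pos": [-0.0236, 0, -0.03]},
  {"delta_pos": [-0.0236, 0, -0.03]},
  {"delta_pos": [-0.0236, 0, -0.03]},
  {"delta_pos": [-0.0236, 0, -0.03]},
  {"delta_pos": [-0.0236, 0, -0.03]},
  {"delta_pos": [-0.0236, 0, -0.03]},
  {"delta_pos": [-0.0236, 0, -0.03]},
  {"delta_pos": [-0.0236, 0, -0.03]},
], claw=0)

```text
$.steps[0]: bad value
```

>>> arm_command([
  {"delta_pos": [-0.0236, 0, -0.03]},
  {"delta_pos": [-0.0236, 0, -0.03]},
  {"delta_pos": [-0.0236, 0, -0.03]},
  {"delta_pos": [-0.0236, 0, -0.03]},
  {"delta_pos": [-0.0236, 0, -0.03]},
  {"delta_pos": [-0.0236, 0, -0.03]},
  {"delta_pos": [-0.0236, 0, -0.03]},
  {"delta_pos": [-0.0236, 0, -0.03]},
  {"delta_pos": [-0.0236, 0, -0.03]},
  {"delta_pos": [-0.0236, 0, -0.03]},
])

```text
$.steps[0]: bad value
```

>>> arm_command([
  {"delta_pos": [-0.0236, 0, -0.03]},
  {"delta_pos": [-0.0236, 0, -0.03]},
  {"delta_pos": [-0.0236, 0, -0.03]},
  {"delta_pos": [-0.0236, 0, -0.03]},
  {"delta_pos": [-0.012, 0, -0.015]},
  {"yaw": -0.124},
  {"yaw": -0.124},
  {"yaw": -0.124},
  {"yaw": -0.124},
  {"yaw": -0.124},
])

```text
$.steps[0]: bad value
```

>>> arm_command([
  {"yaw": -0.124},
  {"yaw": -0.124},
  {"yaw": -0.124},
  {"yaw": -0.124},
  {"yaw": -0.124},
  {"yaw": -0.124},
  {"yaw": -0.124},
  {"yaw": -0.124},
  {"yaw": -0.124},
  {"yaw": -0.124},
])

```text
$.steps[0]: bad value
```

>>> arm_command([
  {"yaw": -0.124},
  {"yaw": -0.124},
  {"yaw": -0.124},
  {"yaw": -0.124},
  {"yaw": -0.124},
  {"yaw": -0.124},
  {"yaw": -0.1},
])

```text
$.steps[0]: bad value
```

```bash
cat >> h.py <<'E'
from scipy.spatial.transform import Rotation as Ro
def st(s):
    R=Ro.from_rotvec(s["tcp_rot"]).as_matrix()
    print("clk %.2f"%s["clock"],"tcp",np.round(s["tcp_pos"],1),"a %.4f"%np.arctan2(R[1,2],R[0,2]),"y",R[:,1].round(4),"F",np.round(s["ft_force"],1),"T",np.round(s["ft_torque"],2),"w %.1f"%s["width"],"q6 %.2f"%s["joint_pos"][5])
    return R
E
python3 - <<'E'
from h import *
from workcell import arm
s=arm.state();R=st(s)
f=arm.grab_frame("wrist");pickle.dump((s,f),open("w1.pkl","wb"));cv2.imwrite("pics/w1.png",f["pixels"])
print("cam in world",-f["R"].T@f["t"])
E
```

```text
clk 0.15 tcp [ 240.4 -603.8  403.8] a -1.1920 y [-3.0e-04  1.4e-03 -1.0e+00] F [-0.  -0.2 -0.5] T [0.01 0.   0.01] w 94.0 q6 -0.17
cam in world [ 316.04051945 -574.52612212  384.08289489]
```

View pics/w1.png

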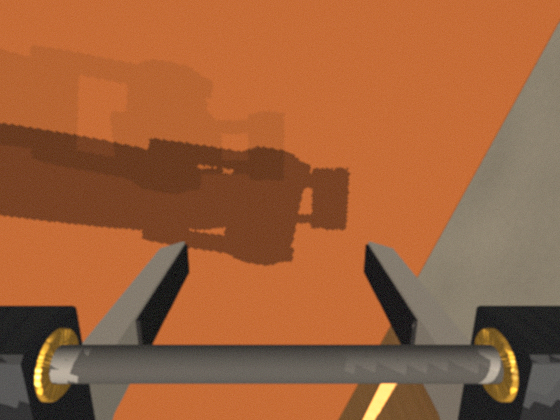

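All the rows were refused because each needs both fields, so nothing moved. I'm resending them with both.

>>> arm_command([
  {"delta_pos": [-0.012, 0, -0.015], "yaw": 0},
  {"delta_pos": [-0.0236, 0, -0.03], "yaw": 0},
  {"delta_pos": [-0.0236, 0, -0.03], "yaw": 0},
  {"delta_pos": [-0.0236, 0, -0.03], "yaw": 0},
  {"delta_pos": [-0.0236, 0, -0.03], "yaw": 0},
  {"delta_pos": [-0.0236, 0, -0.03], "yaw": 0},
  {"delta_pos": [-0.0236, 0, -0.03], "yaw": 0},
  {"delta_pos": [-0.0236, 0, -0.03], "yaw": 0},
  {"delta_pos": [-0.0236, 0, -0.03], "yaw": 0},
  {"delta_pos": [-0.0236, 0, -0.03], "yaw": 0},
], claw=0)

```text
clock: 1.03
tcp_pos: [343.5, -254.3, 404.5]
tcp_rot: [-0.385, 2.014, -2.015]
ft_force: [1.6, -0.1, -0.0]
width: 94.0
```

>>> arm_command([
  {"delta_pos": [-0.0236, 0, -0.03], "yaw": 0},
  {"delta_pos": [-0.0236, 0, -0.03], "yaw": 0},
  {"delta_pos": [-0.0236, 0, -0.03], "yaw": 0},
  {"delta_pos": [-0.0236, 0, -0.03], "yaw": 0},
  {"delta_pos": [-0.0236, 0, -0.03], "yaw": 0},
  {"delta_pos": [-0.0236, 0, -0.03], "yaw": 0},
  {"delta_pos": [-0.0236, 0, -0.03], "yaw": 0},
  {"delta_pos": [-0.0236, 0, -0.03], "yaw": 0},
  {"delta_pos": [-0.0236, 0, -0.03], "yaw": 0},
  {"delta_pos": [-0.0236, 0, -0.03], "yaw": 0},
])

```text
clock: 1.87
tcp_pos: [451.7, 112.0, 404.7]
tcp_rot: [-0.386, 2.013, -2.014]
ft_force: [0.0, -0.8, 0.5]
width: 94.2
```

>>> arm_command([
  {"delta_pos": [-0.0236, 0, -0.03], "yaw": 0},
  {"delta_pos": [-0.0236, 0, -0.03], "yaw": 0},
  {"delta_pos": [-0.0236, 0, -0.03], "yaw": 0},
  {"delta_pos": [-0.0236, 0, -0.03], "yaw": 0},
  {"delta_pos": [-0.006, 0, -0.01], "yaw": 0},
  {"delta_pos": [0, 0, 0], "yaw": -0.124},
  {"delta_pos": [0, 0, 0], "yaw": -0.124},
  {"delta_pos": [0, 0, 0], "yaw": -0.124},
  {"delta_pos": [0, 0, 0], "yaw": -0.124},
  {"delta_pos": [0, 0, 0], "yaw": -0.124},
])

```text
clock: 2.7
tcp_pos: [496.9, 267.4, 404.4]
tcp_rot: [-0.887, 1.613, -1.613]
ft_force: [0.1, -0.2, 0.1]
width: 94.5
```

>>> arm_command([
  {"delta_pos": [0, 0, 0], "yaw": -0.124},
  {"delta_pos": [0, 0, 0], "yaw": -0.124},
  {"delta_pos": [0, 0, 0], "yaw": -0.124},
  {"delta_pos": [0, 0, 0], "yaw": -0.124},
  {"delta_pos": [0, 0, 0], "yaw": -0.124},
  {"delta_pos": [0, 0, 0], "yaw": -0.124},
  {"delta_pos": [0, 0, 0], "yaw": -0.124},
  {"delta_pos": [0, 0, 0], "yaw": -0.124},
  {"delta_pos": [0, 0, 0], "yaw": -0.124},
  {"delta_pos": [0, 0, 0], "yaw": -0.124},
])

```text
clock: 3.53
tcp_pos: [496.9, 267.3, 404.5]
tcp_rot: [-1.455, 0.7, -0.7]
ft_force: [-0.1, -0.8, 0.3]
width: 93.8
```

>>> arm_command([
  {"delta_pos": [0, 0, 0], "yaw": -0.124},
  {"delta_pos": [0, 0, 0], "yaw": -0.124},
  {"delta_pos": [0, 0, 0], "yaw": -0.124},
  {"delta_pos": [0, 0, 0], "yaw": -0.124},
  {"delta_pos": [0, 0, 0], "yaw": -0.124},
  {"delta_pos": [0, 0, 0], "yaw": -0.124},
  {"delta_pos": [0, 0, 0], "yaw": -0.1},
  {"delta_pos": [0, 0, 0], "yaw": 0},
])

```text
clock: 4.2
tcp_pos: [496.9, 267.3, 404.5]
tcp_rot: [-1.571, 0.046, -0.045]
ft_force: [-0.1, -0.8, 0.4]
width: 94.3
```

```bash
cat > snap.py <<'E'
from h import *
import sys
from workcell import arm
n=sys.argv[1]
s=arm.state();R=st(s)
f=arm.grab_frame("wrist");pickle.dump((s,f),open(n+".pkl","wb"));cv2.imwrite(f"pics/{n}.png",f["pixels"])
print("cam",-f["R"].T@f["t"])
E
python3 snap.py w2
```

```text
clk 4.20 tcp [496.9 267.3 404.5] a 1.5131 y [-5.e-04 -4.e-04 -1.e+00] F [-0.1 -0.8  0.4] T [ 0.06 -0.11 -0.06] w 94.3 q6 -1.22
cam [418.61848953 271.57387333 384.76053066]
```

View pics/w2.png

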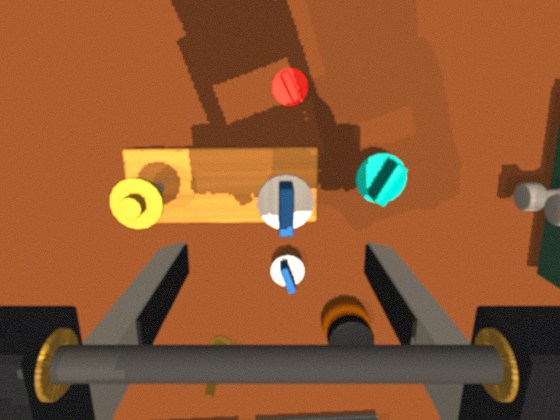

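The wrist view shows the blue wing at (287,208) on the white flange centred at (286,201), and the small blue look-alike at (288,272). I'll refine position and yaw from this view.

```bash
python3 - <<'E'
from h import *
s,f=pickle.load(open("w2.pkl","rb"))
p=f["pixels"];hsv=cv2.cvtColor(p,cv2.COLOR_BGR2HSV)
cv2.imwrite("pics/w2c.png",cv2.resize(p[165:300,230:340],None,fx=4,fy=4,interpolation=cv2.INTER_NEAREST))
m=np.zeros(hsv.shape[:2],np.uint8);m[175:245,265:310]=cv2.inRange(hsv[175:245,265:310],(100,110,30),(130,255,255))
v=hsv[...,2]
for lo in (60,120,150):
    ys,xs=np.nonzero((m>0)&(v>lo)); r=cv2.minAreaRect(np.c_[xs,ys].astype(np.float32)); print(lo,len(xs),r)
    g=np.array([onz(f,q,112) for q in np.c_[xs,ys]])[:,:2]
    w,V=np.linalg.eigh(np.cov(g.T)); print(cv2.minAreaRect(g.astype(np.float32)),g.mean(0),V[:,1])
# top face tri with scene, side
E
```

```text
60 674 ((285.5, 208.5), (53.0, 13.0), 90.0)
((498.8782653808594, 274.72113037109375), (10.369226455688477, 43.188743591308594), 86.8866195678711) [498.98777644 274.82732842] [-0.99852795  0.05423958]
120 553 ((285.5, 212.5), (45.0, 13.0), 90.0)
((502.0185852050781, 274.5503234863281), (10.369226455688477, 36.89885330200195), 86.8866195678711) [502.07528728 274.95534851] [-0.99744892  0.07138386]
150 117 ((285.5, 230.0), (10.0, 13.0), 90.0)
((516.233154296875, 273.77716064453125), (10.369226455688477, 8.427657127380371), 86.8866195678711) [517.08918024 274.22429627] [-0.22371794  0.97465393]
```

View pics/w2c.png

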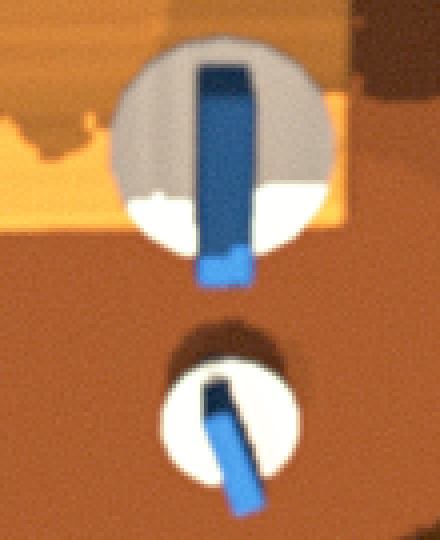

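```bash
python3 - <<'E'
from h import *
s,f=pickle.load(open("w2.pkl","rb"));d=pickle.load(open("f0.pkl","rb"))
c=lambda u,v:(230+u/4-.5,165+v/4-.5)
P=[c(197,95),c(254,95),c(254,287),c(197,287)]
for z in(109.5,112):
    g=np.array([onz(f,p,z)[:2] for p in P]);print(g.round(1).tolist(),g.mean(0),np.linalg.norm(g[0]-g[3]),np.linalg.norm(g[0]-g[1]),[np.arctan2(*(g[i]-g[j])[::-1]) for i,j in((3,0),(2,1))])
ctr=np.mean(P,0)
print(tri([(f,ctr),(d["scene"],(375.66,191.95)),(d["side"],(276.99,284.12))]))
# flange disc centre at z=80
hsv=cv2.cvtColor(f["pixels"],cv2.COLOR_BGR2HSV)
fl=c(222,147);print("flange",onz(f,fl,80))
E
```

```text
[[482.5, 270.2], [483.1, 281.3], [522.8, 279.6], [522.1, 268.1]] [502.63158753 274.79550977] 39.68594565879846 11.065724549894108 [np.float64(-0.05453544532475325), np.float64(-0.043815856444202064)]
[[481.9, 270.3], [482.5, 281.2], [521.8, 279.5], [521.2, 268.1]] [501.86855498 274.76624989] 39.325505809647765 10.965222268260172 [np.float64(-0.05453544532475431), np.float64(-0.04381585644420142)]
(array([501.41841777, 274.79993704, 109.94146964]), [np.float64(0.6747667885135912), np.float64(0.043917449584102417), np.float64(0.6892088773919706)])
flange [501.21050286 274.89293981  80.        ]
```

>>> arm_command([
  {"delta_pos": [0.0042, 0, 0.0077], "yaw": -0.006},
  {"delta_pos": [0, 0.015, 0], "yaw": 0},
  {"delta_pos": [0, 0.03, 0], "yaw": 0},
  {"delta_pos": [0, 0.03, 0], "yaw": 0},
  {"delta_pos": [0, 0.015, 0], "yaw": 0},
  {"delta_pos": [0, 0, 0], "yaw": 0},
], claw=0.4, grip_force=40)

```text
clock: 4.75
tcp_pos: [500.4, 275.0, 310.2]
tcp_rot: [-1.573, 0.049, -0.037]
ft_force: [0.2, -0.2, -0.4]
width: 58.3
```

```bash
python3 snap.py w3
```

```text
clk 4.75 tcp [500.4 275.  310.2] a 1.5165 y [-0.0078 -0.0024 -1.    ] F [ 0.2 -0.2 -0.4] T [ 0.11 -0.14 -0.02] w 58.3 q6 -1.21
cam [422.01180744 278.9574735  291.03012484]
```

View pics/w3.png

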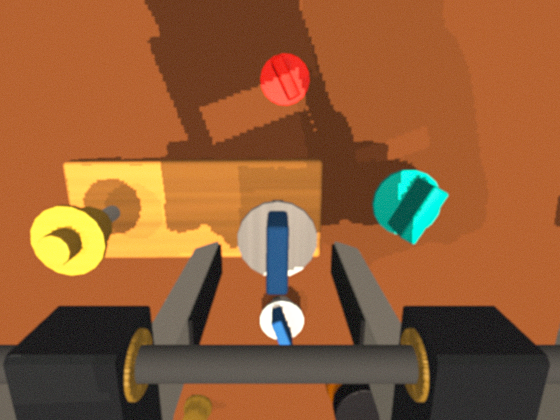

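The wing at (278,250) is centred between the fingers (columns 220 and 333). I'll let the arm settle before the last descent.

>>> arm_command([
  {"delta_pos": [0, 0, 0], "yaw": 0},
  {"delta_pos": [0, 0, 0], "yaw": 0},
])

```text
clock: 4.97
tcp_pos: [502.4, 275.6, 316.6]
tcp_rot: [-1.569, 0.039, -0.044]
ft_force: [-0.3, 0.4, -0.2]
width: 56.4
```

>>> arm_command([
  {"delta_pos": [0, 0.012, 0], "yaw": 0},
  {"delta_pos": [0, 0.012, 0], "yaw": 0},
  {"delta_pos": [0, 0.0065, 0], "yaw": 0},
  {"delta_pos": [0, 0, 0], "yaw": 0},
  {"delta_pos": [0, 0, 0], "yaw": 0},
  {"delta_pos": [0, 0, 0], "yaw": 0},
])

```text
clock: 5.47
tcp_pos: [501.8, 275.2, 284.2]
tcp_rot: [-1.57, 0.041, -0.042]
ft_force: [-0.4, -0.4, -0.2]
width: 56.1
```

```bash
python3 snap.py w4
```

```text
clk 5.47 tcp [501.8 275.2 284.2] a 1.5180 y [ 1.e-04  0.e+00 -1.e+00] F [-0.4 -0.4 -0.2] T [ 0.03 -0.17  0.  ] w 56.1 q6 -1.21
cam [423.46410641 279.1121435  264.43958008]
```

View pics/w4.png

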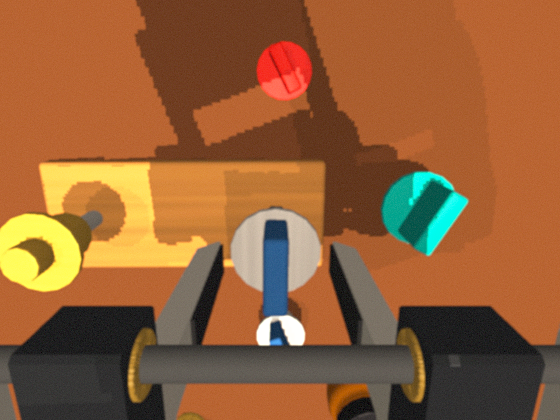

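The fingers straddle the wing (columns 264–288), with no contact force. Closing now.

>>> arm_command([
  {"delta_pos": [0, 0, 0], "yaw": 0},
  {"delta_pos": [0, 0, 0], "yaw": 0},
  {"delta_pos": [0, 0, 0], "yaw": 0},
  {"delta_pos": [0, 0, 0], "yaw": 0},
  {"delta_pos": [0, 0, 0], "yaw": 0},
  {"delta_pos": [0, 0, 0], "yaw": 0},
  {"delta_pos": [0, 0, 0], "yaw": 0},
  {"delta_pos": [0, 0, 0], "yaw": 0},
], claw=1, grip_force=50)

```text
clock: 6.18
tcp_pos: [501.7, 275.2, 284.2]
tcp_rot: [-1.57, 0.041, -0.041]
ft_force: [0.1, -0.0, -0.2]
width: 11.3
```

```bash
python3 snap.py w5
```

```text
clk 6.18 tcp [501.7 275.2 284.2] a 1.5180 y [ 0.e+00 -1.e-04 -1.e+00] F [ 0.1 -0.  -0.2] T [-0.02 -0.15 -0.01] w 11.3 q6 -1.21
cam [423.37163755 279.05871034 264.42080588]
```

The grip holds at 11.3 mm on the 12 mm wing. I'm lifting straight up 130 mm.

>>> arm_command([
  {"delta_pos": [0, -0.005, 0], "yaw": 0},
  {"delta_pos": [0, -0.01, 0], "yaw": 0},
  {"delta_pos": [0, -0.015, 0], "yaw": 0},
  {"delta_pos": [0, -0.02, 0], "yaw": 0},
  {"delta_pos": [0, -0.03, 0], "yaw": 0},
  {"delta_pos": [0, -0.03, 0], "yaw": 0},
  {"delta_pos": [0, -0.02, 0], "yaw": 0},
  {"delta_pos": [0, 0, 0], "yaw": 0},
])

```text
clock: 6.9
tcp_pos: [502.5, 275.6, 420.6]
tcp_rot: [-1.567, 0.033, -0.049]
ft_force: [0.3, -0.4, -1.6]
width: 11.5
```

>>> arm_command([
  {"delta_pos": [0.0042, 0, -0.018], "yaw": 0},
  {"delta_pos": [0.0084, 0, -0.0361], "yaw": 0},
  {"delta_pos": [0.0084, 0, -0.0361], "yaw": 0},
  {"delta_pos": [0.0084, 0, -0.0361], "yaw": 0},
  {"delta_pos": [0.0084, 0, -0.0361], "yaw": 0},
  {"delta_pos": [0.0084, 0, -0.0361], "yaw": 0},
  {"delta_pos": [0.0084, 0, -0.0361], "yaw": 0},
  {"delta_pos": [0.0084, 0, -0.0361], "yaw": 0},
  {"delta_pos": [0.0084, 0, -0.0361], "yaw": 0},
  {"delta_pos": [0.0084, 0, -0.0361], "yaw": 0},
])

```text
clock: 7.73
tcp_pos: [562.8, -73.2, 412.7]
tcp_rot: [-1.57, 0.043, -0.04]
ft_force: [0.8, -0.8, -2.5]
width: 11.6
```

>>> arm_command([
  {"delta_pos": [0.0084, 0, -0.0361], "yaw": 0},
  {"delta_pos": [0.0084, 0, -0.0361], "yaw": 0},
  {"delta_pos": [0.0042, 0, -0.018], "yaw": 0},
  {"delta_pos": [0, 0, 0], "yaw": 0},
  {"delta_pos": [0, 0, 0], "yaw": 0},
  {"delta_pos": [0, 0, 0], "yaw": 0},
])

```text
clock: 8.23
tcp_pos: [579.2, -161.8, 413.0]
tcp_rot: [-1.569, 0.042, -0.04]
ft_force: [-0.7, 0.8, -1.7]
width: 11.6
```

```bash
python3 snap.py w6; python3 - <<'E'
from workcell import arm
import cv2,pickle
f=arm.grab_frame("scene");pickle.dump(f,open("s6.pkl","wb"));cv2.imwrite("pics/s6.png",f["pixels"])
f=arm.grab_frame("side");pickle.dump(f,open("d6.pkl","wb"));cv2.imwrite("pics/d6.png",f["pixels"])
E
```

```text
clk 8.23 tcp [ 579.2 -161.8  413. ] a 1.5184 y [-0.0017  0.0013 -1.    ] F [-0.7  0.8 -1.7] T [ 0.06 -0.12  0.04] w 11.6 q6 -1.98
cam [ 500.83838944 -157.9337296   393.40408476]
```

View pics/w6.png

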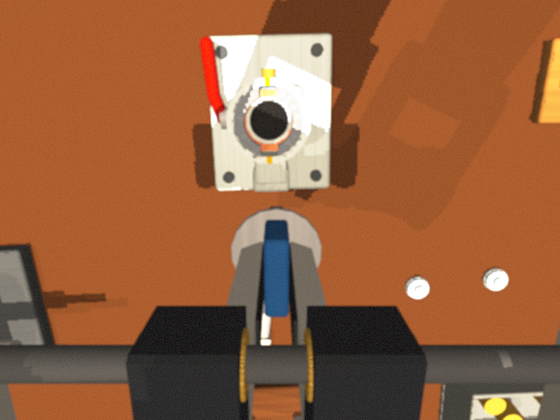

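View pics/d6.png

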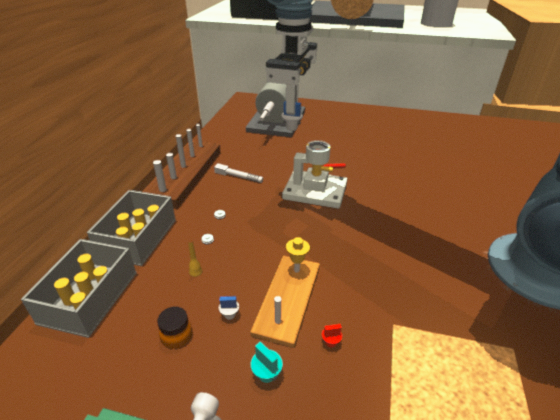

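The cap came off its peg (side view: bare peg at (278,305)). The collar is at wrist (268,120), with dashes at about (269,92) and (269,158).

```bash
python3 - <<'E'
from h import *
s,f=pickle.load(open("w6.pkl","rb"))
p=f["pixels"]
cv2.imwrite("pics/w6c.png",cv2.resize(p[60:190,205:335],None,fx=4.6,fy=4.6,interpolation=cv2.INTER_NEAREST))
m,b,l=blobs(f,(20,120,120),(35,255,255),4)
print([x for x in b if 200<x[1][0]<340 and x[1][1]<200])
E
```

```text
[(np.int32(129), array([267.6,  74.6]), array([262,  69,  13,  17], dtype=int32)), (np.int32(32), array([269.1, 160.1]), array([267, 157,   5,   7], dtype=int32))]
```

View pics/w6c.png

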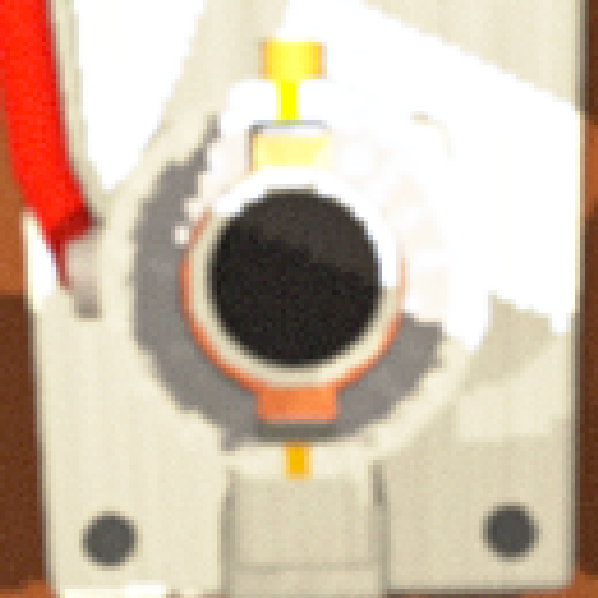

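```bash
python3 - <<'E'
from h import *
s,f=pickle.load(open("w6.pkl","rb"))
c=lambda u,v:(205+u/4.6-.5,60+v/4.6-.5)
for nm,A,B in (("dash",(288.5,101),(297.5,460)),("slotouter",(290.5,123),(296.5,438))):
  for z in (133,135):
    a,b=onz(f,c(*A),z),onz(f,c(*B),z);print(nm,z,a.round(1),b.round(1),(a+b)[:2]/2,np.linalg.norm(a-b),"ang",np.arctan2((b-a)[1],(b-a)[0]))
# Base holes & base edge direction
for u,v in((108,539),(511,531)): print(onz(f,c(u,v),15))
# base outline far & near holes in full image
H=[(228.5,177),(316,175.5),(221,51.5),(317,49.5)]
g=np.array([onz(f,h,15)[:2] for h in H]);print(g.round(1),g.mean(0),[np.arctan2(*(g[i]-g[j])[::-1]) for i,j in((0,2),(1,3))],[np.arctan2(*(g[i]-g[j])[::-1])-np.pi/2 for i,j in((0,1),(2,3))])
p0=onz(f,(268.7,119),135)
E
```

```text
dash 133 [ 486.3 -162.6  133. ] [ 539.4 -164.3  133. ] [ 512.85635112 -163.42304431] 53.13176593534366 ang -0.03144377315980084
dash 135 [ 486.4 -162.6  135. ] [ 539.1 -164.2  135. ] [ 512.76404872 -163.38088434] 52.72369425717087 ang -0.03144377315980086
slotouter 133 [ 489.4 -162.5  133. ] [ 536.  -164.2  133. ] [ 512.68601658 -163.34534465] 46.606321996918254 ang -0.037541078895763955
slotouter 135 [ 489.5 -162.4  135. ] [ 535.7 -164.2  135. ] [ 512.59502241 -163.30378144] 46.248368149611885 ang -0.03754107889576424
[ 572.82201835 -211.65249518   15.        ]
[ 575.7476439  -119.07346632   15.        ]
[[ 573.2 -211.1]
 [ 576.4 -118.7]
 [ 450.1 -207.7]
 [ 453.  -115. ]] [ 513.16816815 -163.12560988] [np.float64(-0.028088435812302564), np.float64(-0.029203788948162564)] [np.float64(-3.1759289706057), np.float64(-3.1732790277654246)]
```

>>> arm_command([
  {"delta_pos": [-0.013, 0.01, -0.0015], "yaw": -0.01},
  {"delta_pos": [-0.014, 0.01, -0.0015], "yaw": -0.01},
  {"delta_pos": [0, 0, 0], "yaw": 0},
  {"delta_pos": [0, 0, 0], "yaw": 0},
  {"delta_pos": [0, 0, 0], "yaw": 0},
  {"delta_pos": [0, 0, 0], "yaw": 0},
  {"delta_pos": [0, 0, 0], "yaw": 0},
  {"delta_pos": [0, 0, 0], "yaw": 0},
])

```text
clock: 9.05
tcp_pos: [552.8, -164.3, 394.7]
tcp_rot: [-1.571, 0.025, -0.026]
ft_force: [0.7, 0.6, -1.2]
width: 11.7
```

```bash
python3 snap.py w7; python3 - <<'E'
from h import *
s,f=pickle.load(open("w7.pkl","rb"))
p=f["pixels"]
cv2.imwrite("pics/w7c.png",cv2.resize(p[90:320,205:345],None,fx=5,fy=2.6,interpolation=cv2.INTER_NEAREST)[:600])
cv2.imwrite("pics/w7d.png",cv2.resize(p[90:240,205:345],None,fx=4,fy=4,interpolation=cv2.INTER_NEAREST)[:600])
E
```

```text
clk 9.05 tcp [ 552.8 -164.3  394.7] a 1.5382 y [ 9.e-04 -4.e-04 -1.e+00] F [ 0.7  0.6 -1.2] T [ 0.09 -0.11 -0.04] w 11.7 q6 -2.02
cam [ 474.42797555 -162.03387488  374.85739919]
```

View pics/w7d.png

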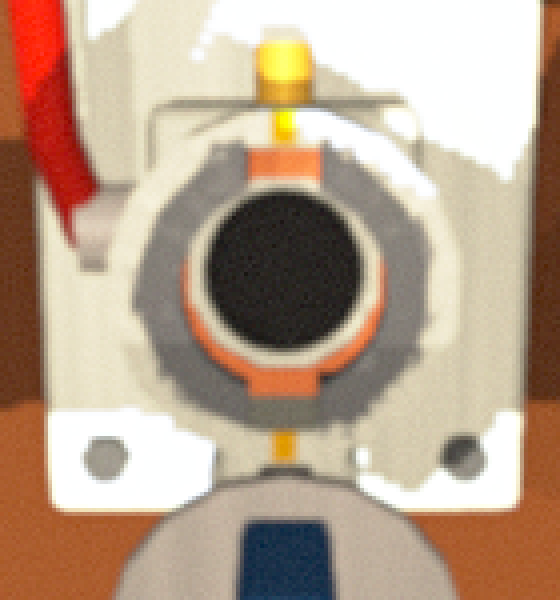

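View pics/w7.png

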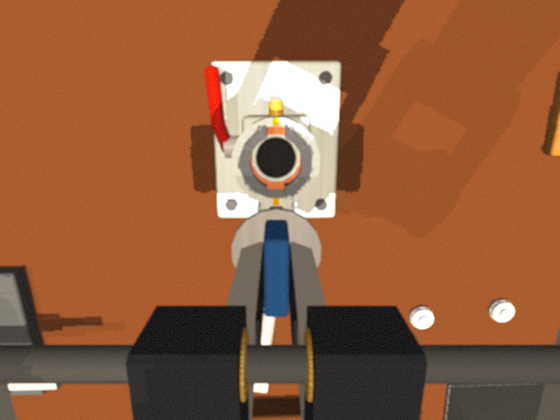

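```bash
python3 - <<'E'
from h import *
s,f=pickle.load(open("w7.pkl","rb"))
p=f["pixels"]
cv2.imwrite("pics/w7e.png",cv2.resize(p[200:330,220:335],None,fx=4.6,fy=4.6,interpolation=cv2.INTER_NEAREST))
c=lambda u,v:(205+u/4-.5,90+v/4-.5)
for nm,A,B in (("dash",(285,124),(284.5,447)),("slotouter",(285,147),(283.5,424)),("dashouter",(285,109),(284.5,463))):
  for z in (133,135):
    a,b=onz(f,c(*A),z),onz(f,c(*B),z);print(nm,z,a.round(1),b.round(1),(a+b)[:2]/2,np.linalg.norm(a-b),"ang",np.arctan2((b-a)[1],(b-a)[0]))
s6,f6=pickle.load(open("w6.pkl","rb"))
c6=lambda u,v:(205+u/4.6-.5,60+v/4.6-.5)
for A,B in (((288.5,101),(285,124)),((297.5,460),(284.5,447))): print(tri([(f6,c6(*A)),(f,c(*B))]))
E
```

```text
dash 133 [ 485.8 -162.4  133. ] [ 540.  -164.2  133. ] [ 512.91091153 -163.32616027] 54.250187610944 ang -0.03328543315362023
dash 135 [ 485.7 -162.4  135. ] [ 539.5 -164.2  135. ] [ 512.59268321 -163.31547393] 53.80157460350163 ang -0.03328543315362036
slotouter 133 [ 489.4 -162.5  133. ] [ 535.9 -164.3  133. ] [ 512.68826006 -163.40474361] 46.51325277116439 ang -0.03723037193470117
slotouter 135 [ 489.3 -162.5  135. ] [ 535.4 -164.3  135. ] [ 512.37187293 -163.39340744] 46.1286190743882 ang -0.03723037193470084
dashouter 133 [ 483.4 -162.3  133. ] [ 542.9 -164.3  133. ] [ 513.16237494 -163.33426899] 59.479391862717215 ang -0.0331503252527042
dashouter 135 [ 483.4 -162.3  135. ] [ 542.3 -164.3  135. ] [ 512.84206719 -163.3235156 ] 58.98753681042257 ang -0.033150325252703956
(array([ 486.03239061, -162.54970672,  128.47698298]), [np.float64(0.12044582066958824), np.float64(0.12044582066962056)])
(array([ 538.68298991, -164.16144976,  137.92216945]), [np.float64(0.022927525031926212), np.float64(0.022927525031924818)])
```

View pics/w7e.png

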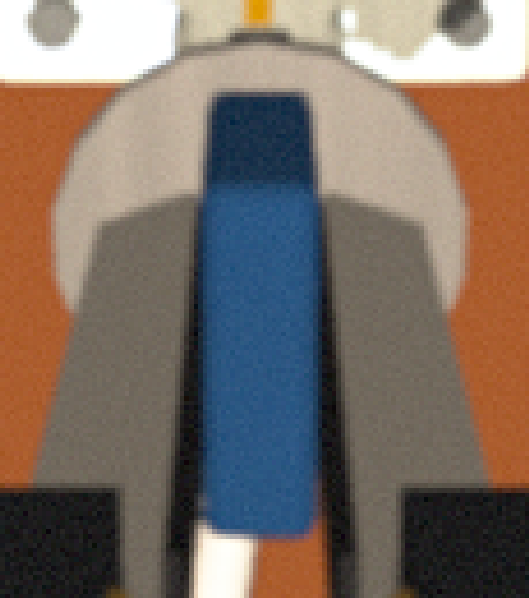

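```bash
python3 - <<'E'
from h import *
s,f=pickle.load(open("w7.pkl","rb"))
c=lambda u,v:(220+u/4.6-.5,200+v/4.6-.5)
P=[c(204,183),c(317,183),c(320,535),c(204,535)]
t=s["tcp_pos"]
for dz in(175,173.5,172):
    g=np.array([onz(f,p,t[2]-dz)[:2] for p in P]);print(dz,(g.mean(0)-t[:2]).round(2),np.linalg.norm(g[0]-g[3]),np.linalg.norm(g[0]-g[1]))
# flange: widest columns; z= top-32
E
```

```text
175 [ 1.55 -0.03] 39.70607002219957 11.199102452270399
173.5 [ 0.78 -0.  ] 39.322229888856114 11.090840290434633
172 [0.01 0.02] 38.93838975551277 10.98257812859887
```

The cap sits +0.7 mm in x from the TCP by the wrist view. In the same camera the collar is at (512.6,-163.35) with slot angle -0.034 (tool at -0.033). The static cameras' relative offset puts the target 1.3 mm lower in x, so I'll use TCP x≈511.5.

>>> arm_command([
  {"delta_pos": [-0.0206, 0, -0.0002], "yaw": 0},
  {"delta_pos": [-0.0206, 0, -0.0002], "yaw": 0},
  {"delta_pos": [0, 0, 0], "yaw": 0},
  {"delta_pos": [0, 0, 0], "yaw": 0},
  {"delta_pos": [0, 0, 0], "yaw": 0},
  {"delta_pos": [0, 0, 0], "yaw": 0},
  {"delta_pos": [0, 0, 0], "yaw": 0},
])

```text
clock: 9.68
tcp_pos: [511.7, -163.5, 394.3]
tcp_rot: [-1.571, 0.025, -0.026]
ft_force: [-0.2, -0.3, -2.8]
width: 11.6
```

```bash
cat > look.py <<'E'
from h import *
import sys
from workcell import arm
n=sys.argv[1]
st(arm.state())
a=arm.grab_frame("scene");b=arm.grab_frame("side");w=arm.grab_frame("wrist")
pickle.dump((a,b,w),open(n+"_l.pkl","wb"))
A=cv2.resize(a["pixels"][90:220,110:240],(400,400),interpolation=3)
B=cv2.resize(b["pixels"][70:200,250:380],(400,400),interpolation=3)
cv2.imwrite(f"pics/{n}.png",np.hstack([A,B]));cv2.imwrite(f"pics/{n}w.png",w["pixels"])
E
python3 look.py l1
```

```text
clk 9.68 tcp [ 511.7 -163.5  394.3] a 1.5382 y [ 3.e-04 -1.e-04 -1.e+00] F [-0.2 -0.3 -2.8] T [ 0.09 -0.09 -0.  ] w 11.6 q6 -2.06
```

View pics/l1.png

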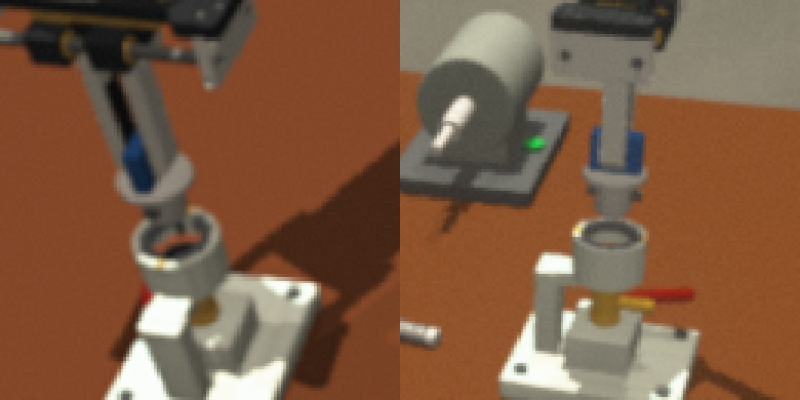

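```bash
python3 - <<'E'
from h import *
a,b,w=pickle.load(open("l1_l.pkl","rb"))
t=np.array([511.7,-163.5])
cv2.imwrite("pics/l1s.png",cv2.resize(b["pixels"][105:165,290:350],(600,600),interpolation=cv2.INTER_CUBIC))
cv2.imwrite("pics/l1a.png",cv2.resize(a["pixels"][125:195,135:205],(600,600),interpolation=cv2.INTER_CUBIC))
for n,f,o,k in(("side",b,(290,105),10),("scene",a,(135,125),600/70)):
    for z in(222,190,155,135): 
        for x in(511.7,): print(n,z,(proj(f,np.array([x,-163.5,z]))-o+.5)*k)
E
```

```text
side 222 [300.70190514  73.5159178 ]
side 190 [292.19233517 200.95951221]
side 155 [283.2742336  334.52148104]
side 135 [278.35096874 408.25476862]
scene 222 [174.9192078   80.97042605]
scene 190 [212.89645433 189.39013567]
scene 155 [251.69276028 300.14814503]
scene 135 [272.68424448 360.07588676]
```

View pics/l1s.png

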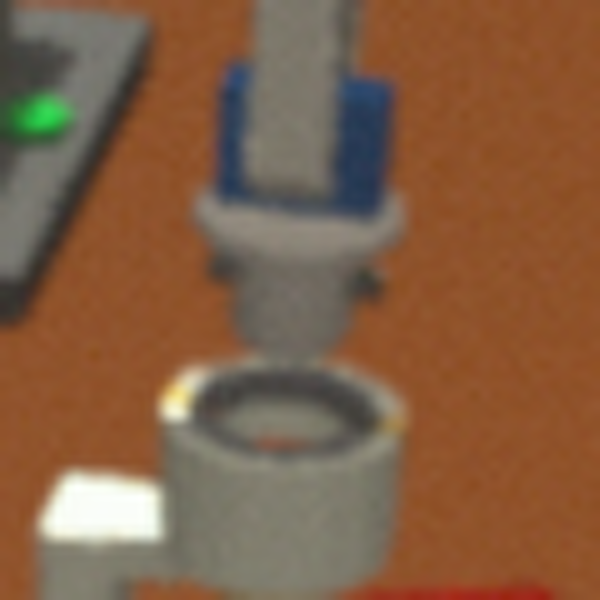

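View pics/l1a.png

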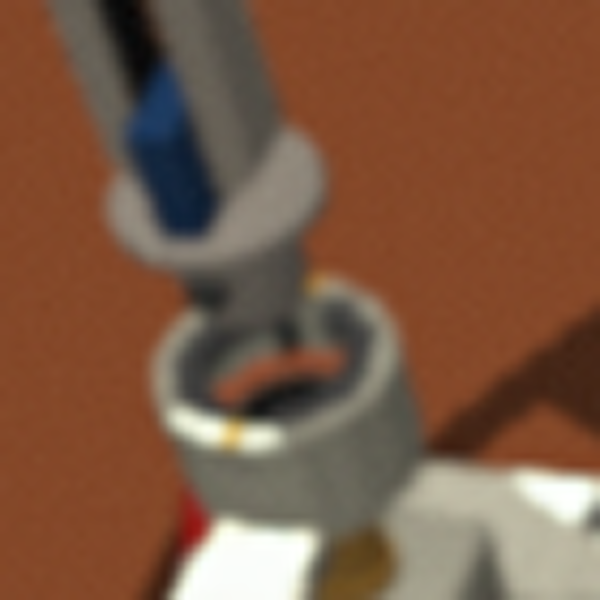

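Relative to the TCP projection, cap and collar show the same camera bias in the side view (8 and 7 zoomed px, about 0.2 mm apart), so the cap is aligned. Descending in stages.

>>> arm_command([
  {"delta_pos": [0, 0.006, 0], "yaw": 0},
  {"delta_pos": [0, 0.006, 0], "yaw": 0},
  {"delta_pos": [0, 0.006, 0], "yaw": 0},
  {"delta_pos": [0, 0.004, 0], "yaw": 0},
  {"delta_pos": [0, 0.004, 0], "yaw": 0},
  {"delta_pos": [0, 0.003, 0], "yaw": 0},
  {"delta_pos": [0, 0, 0], "yaw": 0},
  {"delta_pos": [0, 0, 0], "yaw": 0},
])

```text
clock: 10.5
tcp_pos: [511.2, -163.4, 365.0]
tcp_rot: [-1.571, 0.026, -0.026]
ft_force: [-0.6, 0.9, -2.0]
width: 12.1
```

```bash
python3 look.py l2
```

```text
clk 10.50 tcp [ 511.2 -163.4  365. ] a 1.5380 y [-2.e-04  1.e-04 -1.e+00] F [-0.6  0.9 -2. ] T [ 0.03 -0.18  0.02] w 12.1 q6 -2.06
```

View pics/l2.png

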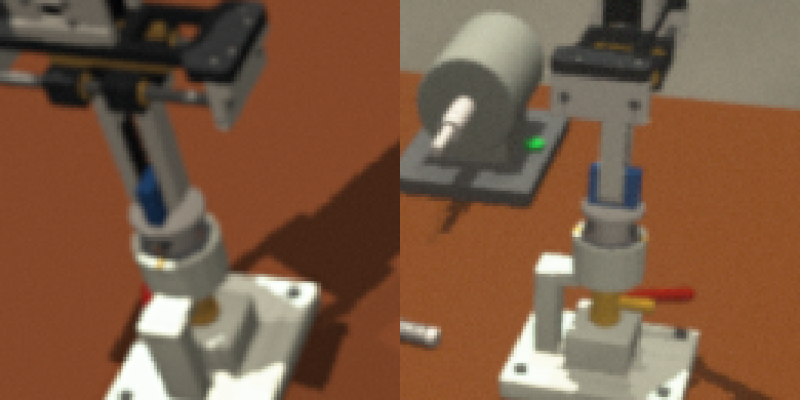

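The skirt is 9 mm in with no contact force. The lugs enter the slots next.

>>> arm_command([
  {"delta_pos": [0, 0.002, 0], "yaw": 0},
  {"delta_pos": [0, 0.002, 0], "yaw": 0},
  {"delta_pos": [0, 0.002, 0], "yaw": 0},
  {"delta_pos": [0, 0.002, 0], "yaw": 0},
  {"delta_pos": [0, 0.001, 0], "yaw": 0},
  {"delta_pos": [0, 0, 0], "yaw": 0},
  {"delta_pos": [0, 0, 0], "yaw": 0},
], grip_force=60)

```text
clock: 11.23
tcp_pos: [511.2, -163.4, 356.1]
tcp_rot: [-1.571, 0.026, -0.026]
ft_force: [0.1, 0.4, -1.3]
width: 11.8
```

```bash
python3 look.py l3
```

```text
clk 11.23 tcp [ 511.2 -163.4  356.1] a 1.5380 y [-2.e-04  1.e-04 -1.e+00] F [ 0.1  0.4 -1.3] T [ 0.1  -0.11 -0.02] w 11.8 q6 -2.06
```

View pics/l3.png

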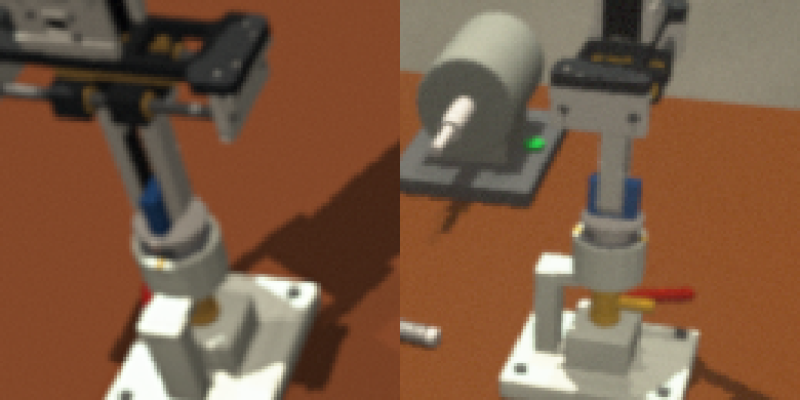

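>>> arm_command([
  {"delta_pos": [0, 0.002, 0], "yaw": 0},
  {"delta_pos": [0, 0.002, 0], "yaw": 0},
  {"delta_pos": [0, 0.002, 0], "yaw": 0},
  {"delta_pos": [0, 0.002, 0], "yaw": 0},
  {"delta_pos": [0, 0, 0], "yaw": 0},
  {"delta_pos": [0, 0, 0], "yaw": 0},
  {"delta_pos": [0, 0, 0], "yaw": 0},
])

```text
clock: 11.97
tcp_pos: [511.4, -163.5, 349.1]
tcp_rot: [-1.571, 0.025, -0.026]
ft_force: [-2.3, 0.9, 5.7]
width: 11.8
```

>>> arm_command([
  {"delta_pos": [0, 0.002, 0], "yaw": 0},
  {"delta_pos": [0, 0.002, 0], "yaw": 0},
  {"delta_pos": [0, 0, 0], "yaw": 0},
  {"delta_pos": [0, 0, 0], "yaw": 0},
  {"delta_pos": [0, 0, 0], "yaw": 0},
])

```text
clock: 12.38
tcp_pos: [511.5, -163.5, 345.7]
tcp_rot: [-1.571, 0.025, -0.026]
ft_force: [-3.3, 2.3, 7.9]
width: 11.7
```

>>> arm_command([
  {"delta_pos": [0, 0.001, 0], "yaw": 0},
  {"delta_pos": [0, 0.001, 0], "yaw": 0},
  {"delta_pos": [0, 0, 0], "yaw": 0},
  {"delta_pos": [0, 0, 0], "yaw": 0},
  {"delta_pos": [0, 0, 0], "yaw": 0},
])

```text
clock: 12.8
tcp_pos: [511.6, -163.5, 344.2]
tcp_rot: [-1.571, 0.025, -0.026]
ft_force: [-3.4, 3.0, 11.2]
width: 11.3
```

```bash
python3 look.py l4
```

```text
clk 12.80 tcp [ 511.6 -163.5  344.2] a 1.5382 y [ 8.e-04 -6.e-04 -1.e+00] F [-3.4  3.  11.2] T [ 0.56  0.71 -0.01] w 11.3 q6 -2.06
```

View pics/l4.png

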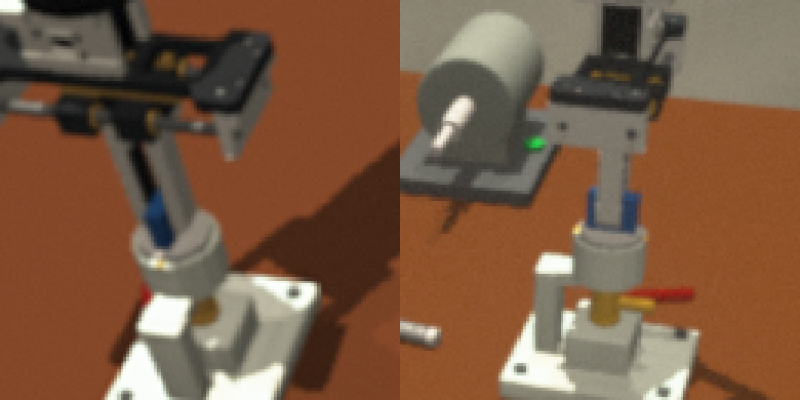

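>>> arm_command([
  {"delta_pos": [0, 0.001, 0], "yaw": 0},
  {"delta_pos": [0, 0.001, 0], "yaw": 0},
  {"delta_pos": [0, 0, 0], "yaw": 0},
  {"delta_pos": [0, 0, 0], "yaw": 0},
  {"delta_pos": [0, 0, 0], "yaw": 0},
])

```text
clock: 13.37
tcp_pos: [511.7, -163.6, 344.1]
tcp_rot: [-1.571, 0.025, -0.026]
ft_force: [-9.5, 5.0, 21.1]
width: 11.8
```

The flange bottomed at TCP z 344.1, where I expected 344.2, with force rising to 21 N. I'm easing the side load slightly and then turning clockwise (positive yaw about the downward y axis).

>>> arm_command([
  {"delta_pos": [-0.0008, -0.0003, -0.0002], "yaw": 0},
  {"delta_pos": [0, 0, 0], "yaw": 0.03},
  {"delta_pos": [0, 0, 0], "yaw": 0.05},
  {"delta_pos": [0, 0, 0], "yaw": 0.06},
  {"delta_pos": [0, 0, 0], "yaw": 0.06},
  {"delta_pos": [0, 0, 0], "yaw": 0},
])

```text
clock: 13.87
tcp_pos: [511.4, -164.0, 344.2]
tcp_rot: [-1.565, 0.181, -0.187]
ft_force: [-3.1, 2.2, 16.2]
width: 11.5
```

```bash
python3 -c "
from h import *
from workcell import arm
st(arm.state())"
```

```text
clk 13.87 tcp [ 511.4 -164.   344.2] a 1.3364 y [ 0.0039 -0.0021 -1.    ] F [-3.1  2.2 16.2] T [0.6  0.66 0.03] w 11.5 q6 -1.86
```

>>> arm_command([
  {"delta_pos": [0, 0, 0], "yaw": 0.08},
  {"delta_pos": [0, 0, 0], "yaw": 0.08},
  {"delta_pos": [0, 0, 0], "yaw": 0.08},
  {"delta_pos": [0, 0, 0], "yaw": 0.08},
  {"delta_pos": [0, 0, 0], "yaw": 0.08},
  {"delta_pos": [0, 0, 0], "yaw": 0.08},
  {"delta_pos": [0, 0, 0], "yaw": 0.08},
  {"delta_pos": [0, 0, 0], "yaw": 0},
])

```text
clock: 14.53
tcp_pos: [511.5, -163.9, 344.1]
tcp_rot: [-1.48, 0.617, -0.625]
ft_force: [-2.5, 2.0, 15.7]
width: 11.6
```

```bash
python3 look.py l5
```

```text
clk 14.53 tcp [ 511.5 -163.9  344.1] a 0.7758 y [ 0.0045 -0.0021 -1.    ] F [-2.5  2.  15.7] T [0.59 0.51 0.07] w 11.6 q6 -1.30
```

View pics/l5.png

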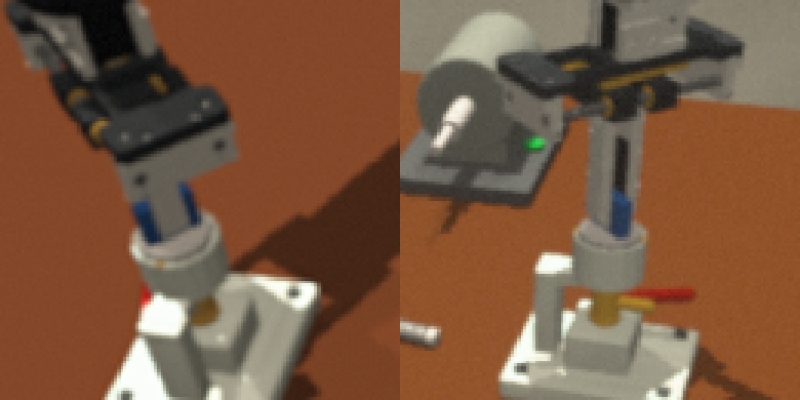

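View pics/l5w.png

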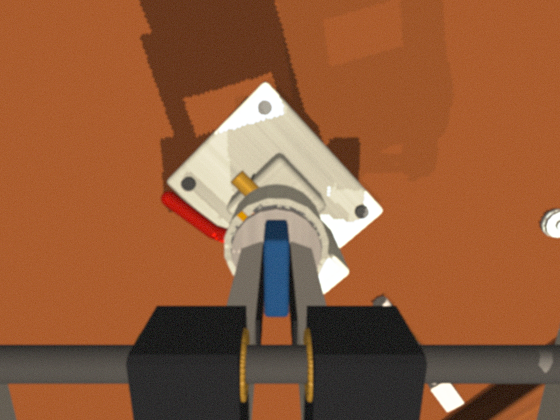

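The cap is turning with the gripper: the wing stays parallel to the pads, the flange lies on the collar, and the return torque is 0.07 N m. I'm continuing.

>>> arm_command([
  {"delta_pos": [0, 0, 0], "yaw": 0.08},
  {"delta_pos": [0, 0, 0], "yaw": 0.08},
  {"delta_pos": [0, 0, 0], "yaw": 0.08},
  {"delta_pos": [0, 0, 0], "yaw": 0.08},
  {"delta_pos": [0, 0, 0], "yaw": 0.08},
  {"delta_pos": [0, 0, 0], "yaw": 0.08},
  {"delta_pos": [0, 0, 0], "yaw": 0.08},
  {"delta_pos": [0, 0, 0], "yaw": 0.08},
  {"delta_pos": [0, 0, 0], "yaw": 0.08},
  {"delta_pos": [0, 0, 0], "yaw": 0},
])

```text
clock: 15.52
tcp_pos: [511.2, -164.1, 344.1]
tcp_rot: [-1.235, 1.164, -1.171]
ft_force: [-4.9, 1.5, 17.6]
width: 11.8
```

```bash
python3 -c "
from h import *
from workcell import arm
st(arm.state())"
```

```text
clk 15.52 tcp [ 511.2 -164.1  344.1] a 0.0562 y [ 0.0028 -0.0028 -1.    ] F [-4.9  1.5 17.6] T [0.36 1.03 0.11] w 11.8 q6 -0.58
```

>>> arm_command([
  {"delta_pos": [0, 0, 0], "yaw": 0.04},
  {"delta_pos": [0, 0, 0], "yaw": 0.04},
  {"delta_pos": [0, 0, 0], "yaw": 0.03},
  {"delta_pos": [0, 0, 0], "yaw": 0},
  {"delta_pos": [0, 0, 0], "yaw": 0},
])

```text
clock: 15.93
tcp_pos: [511.1, -164.1, 344.2]
tcp_rot: [-1.185, 1.244, -1.25]
ft_force: [-6.6, 1.0, 17.4]
width: 11.6
```

```bash
python3 -c "
from h import *
from workcell import arm
st(arm.state())"
```

```text
clk 15.93 tcp [ 511.1 -164.1  344.2] a -0.0511 y [ 0.0025 -0.0028 -1.    ] F [-6.6  1.  17.4] T [0.25 1.1  0.18] w 11.6 q6 -0.47
```

>>> arm_command([
  {"delta_pos": [0, 0, 0], "yaw": 0.02},
  {"delta_pos": [0, 0, 0], "yaw": 0.02},
  {"delta_pos": [0, 0, 0], "yaw": 0},
  {"delta_pos": [0, 0, 0], "yaw": 0},
])

```text
clock: 16.27
tcp_pos: [511.1, -164.1, 344.1]
tcp_rot: [-1.165, 1.273, -1.279]
ft_force: [-6.8, 1.0, 16.7]
width: 11.7
```

```bash
python3 -c "
from h import *
from workcell import arm
st(arm.state())"
```

```text
clk 16.27 tcp [ 511.1 -164.1  344.1] a -0.0906 y [ 0.0023 -0.0028 -1.    ] F [-6.8  1.  16.7] T [0.32 1.17 0.37] w 11.7 q6 -0.43
```

>>> arm_command([
  {"delta_pos": [0, 0, 0], "yaw": 0.02},
  {"delta_pos": [0, 0, 0], "yaw": 0},
  {"delta_pos": [0, 0, 0], "yaw": 0},
  {"delta_pos": [0, 0, 0], "yaw": 0},
  {"delta_pos": [0, 0, 0], "yaw": 0},
  {"delta_pos": [0, 0, 0], "yaw": 0},
])

```text
clock: 16.77
tcp_pos: [511.1, -164.1, 344.1]
tcp_rot: [-1.155, 1.287, -1.293]
ft_force: [-5.5, 1.5, 17.8]
width: 11.5
```

```bash
python3 look.py l6; python3 - <<'E'
from h import *
a,b,w=pickle.load(open("l6_l.pkl","rb"))
A=cv2.resize(w["pixels"][190:330,205:345],(400,400),interpolation=3)
B=cv2.resize(b["pixels"][120:190,285:355],(400,400),interpolation=3)
cv2.imwrite("pics/l6c.png",np.hstack([A,B])); cv2.imwrite("pics/l6d.png",b["pixels"])
E
```

```text
clk 16.77 tcp [ 511.1 -164.1  344.1] a -0.1100 y [ 0.0022 -0.003  -1.    ] F [-5.5  1.5 17.8] T [0.29 1.11 0.53] w 11.5 q6 -0.41
```

View pics/l6c.png

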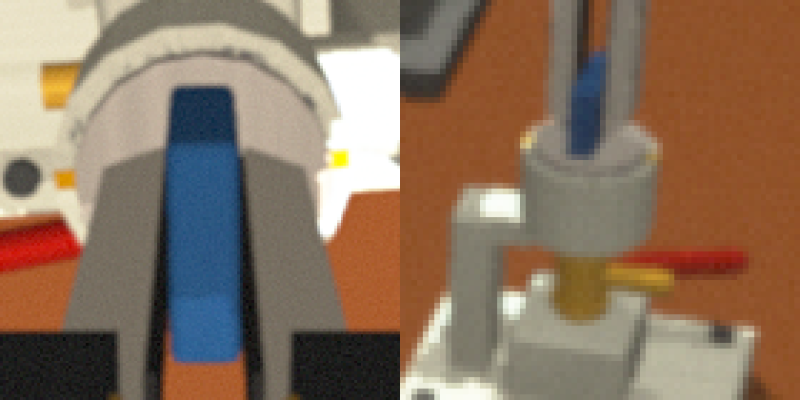

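View pics/l6d.png

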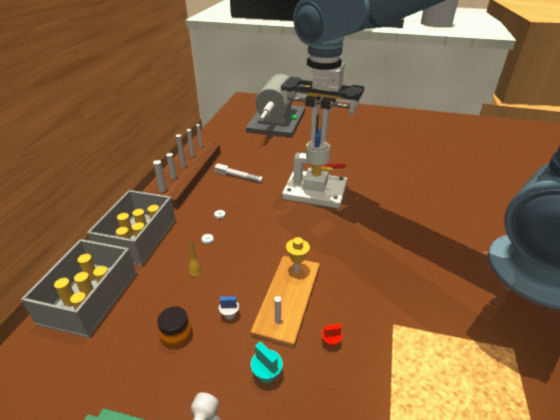

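The wing is now perpendicular to the yellow dashes and the flange lies flat on the collar. The turning torque climbs steeply (0.18, 0.37, then 0.53 N m), so the rotor is at its stop. Nothing else moved. I'm handing in.

```bash
python3 -c "
from workcell import arm
print(arm.sign_off())"
```

```text
the job is handed in; nothing more can be done
None
```

The test cap is seated in the collar, turned clockwise to its stop, and still gripped and pushed down. I handed the job in at about 17 s.

**Last checks**
- **Seated:** the TCP stands at z 344.1 mm, against 344.2 expected with the flange on the collar. The cap is held down with about 18 N.
- **Turned:** the tool turned 1.65 rad. The resisting torque rose steeply at the end, from 0.18 to 0.53 N m, well above the spring's 0.15, which shows the stop was reached. The last picture shows the wing square to the yellow slot dashes.
- **Grip:** the opening is 11.5 mm on the 12 mm wing, with a 60 N grip.
- **Rest of the bench:** nothing else looks moved in the side view.

**What failed or disagreed**
- The first batch of moves was refused because I left out a field. Nothing moved, and I resent them.
- The wrist camera and the fixed cameras disagreed by about 2 mm on the collar's x position. I aimed between the two, nearer the wrist camera's figure, and checked the alignment in the side view before pushing in.
- Triangulating the two slot dashes from two wrist views gave heights of 128 and 138 mm. The fixed cameras gave 134 mm against the stated 135.
- A side load of about 6 N remains on the wrist.

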